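Drive out the seized cross pin of an instrument stand

ROBOT

A 7-joint arm with a two-finger parallel gripper is mounted at the origin on the work surface. World frame = base frame: x ahead of the robot, y to its left, z up, the work surface at z = 0. Lengths are in m, angles in rad, forces in N, time in s.
With the tool pointing down it reaches from about 0.425 to 0.875 m from the base axis. Payload 4.7 kg.
Tool frame: the origin (TCP) lies at the very end of the fingers, on their centre line; the grasp point (between the pads) lies bot.grip_depth behind it (bot.grip_depth is the distance from the TCP to the grasp point, in m); y points along the fingers, x is the direction in which the jaws open and shut, and the axes are right-handed (so a half turn about y gives the same grasp; the last joint's range is limited). The gripper opens to 87 mm and grips with 3 to 60 N. Pads are 19 mm wide; open, the fingers measure 117 mm over their backs; the gripper's body (75 mm by 190 mm) begins 51 mm behind the grasp point.
Start: joints at [1.133, 0.321, -0.07, 1.45, 0.023, 1.371, -0.057], TCP at [0.284, -0.585, 0.223] pointing down, gripper open.
Joint ranges: [-2.86, 2.86], [-0.3, 2.09], [-1.38, 1.24], [0.06, 2.45], [-1.56, 4.7], [0.09, 2.05], [-2.69, 2.69]. Speed limits (rad/s): [2.57, 2.57, 3.14, 3.14, 3.14, 3.14, 3.14].

INTERFACE

Orientations are given as a rotation vector (axis times angle).
In Python, from plant import bot, viewer gives the robot as it stands. Calls block until the motion is done:
- bot.move_to(position, orientation): joint-space move of the TCP to a pose.
- bot.move_straight(position, attitude=None, feed=0.15, guard=None): straight line of the TCP; attitude=None keeps the orientation; feed is the mean speed in m/s. With guard (N) it stops when the force on the tool has changed by that much, and returns True; else False.
- bot.goto_joints(angles): joint-space move.
- bot.open_jaws() and bot.grasp(effort=None): open the fingers fully, or close them until they stop; effort is the grip in N (None keeps the last).
- bot.pause(seconds).
- bot.inverse_kinematics(position, orientation): joint angles nearest the present ones, or None.
- bot.get_obs(): the state.
- viewer.camera(name): name is "scene" or "side" or "wrist"; returns a dict with "img" (400x640x3 uint8, blue, green, red), "z_map" (400x640 float32, m along the optical axis (not along the pixel's ray), 0 where there is no reading), "fx", "fy", "cx", "cy" (pixels), "R" (3x3) and "t" (3): a world point X has camera coordinates R X + t. Camera axes: x right, y down, z forward; pixel columns grow to the right and rows downward; lengths in m; the calibration is good to about 2 mm. A picture is of the moment at which its call begins.
A pose or a line that the arm cannot do raises bot.Unreachable and nothing moves.
- bot.sign_off(): hands the job in, once; it reports no verdict.
The state is a dict: "time_s": time; "q": joint angles; "qd": joint speeds; "tau": joint torques, N m; "position": TCP position; "orientation": TCP orientation; "force": force on the tool from outside, world axes, zero at the start; "moment": the same for the moment, N m; "width": finger opening in m.
Only numpy, scipy, OpenCV 4.12 (cv2) and the standard library are available. Lean on these libraries where they do the work, as an engineer would, in place of code of your own. Each camera call takes 0.05 s, during which the arm holds its last target. There are 200 camera calls.

TASK

The cross pin that locks the post into the instrument stand is stuck: take the drift punch from its rest, feel for the sunken plain end of the pin on the side opposite its head, and press the pin out, without ramming and without touching it with the fingers, until it is clear of the post. Lay the punch back in its rest the way it lay, then lift the freed post out of the socket and stand it upright in the white tray. Leave everything else where it is.

Things in the scene. Friction and masses are not known exactly. Their poses are not given: they have to be found in the camera images.
- stand: Instrument stand fixed to the bench: grey base plate 130 (x) x 110 (y) x 15 mm, with a boxy socket on it, 88 mm wide (x), from y -23 to +25 mm, top 102 mm above the bench. Origin under the plate's centre; z up. Along y the socket is: +y cheek plate 12 mm, gap 1 mm, post's foot 24 mm, gap 1 mm, -y cheek plate 10 mm. A stuck horizontal steel cross pin, 8 mm thick, along y, locks the post in it.
- stand_face (a point): Middle of the outer face of the stand's +y cheek plate, 75 mm above the bench; x along the face, y straight out of it. The pin's plain end lies sunk in an 8.5 mm hole here with no countersink. The plates were set by hand: hole and pin are level with this point but up to 8 mm to either side along x, to be felt for or seen. The pin's head (14 mm wide, 5 mm thick) stands out on the -y plate, in line.
- pin (a joint): How far the pin has been driven towards -y of the stand, in m. 0: head against the -y plate, plain end 7 mm below the +y face. Starts at 0 to 0.003. Past 0.031 it is surely clear of the post's foot; at 0.040 it meets a hard stop, so halt before (0.035 is good). It resists with about 9 N plus 1.5 N per 10 mm/s; 35 N on the punch is ramming. It stays where it is left.
- post_rod (a point): Middle of the round steel rod (14 mm thick, 80 mm long) of the loose post, 105 mm above the post's underside. Below the rod is a foot 42 (x) x 24 (y) mm, 60 mm tall, in the socket's pocket (about 55 mm deep, 1 mm play all round, foot's underside 45 mm above the bench), with a slot 26 mm wide that the pin crosses. Post 140 mm tall, 0.28 to 0.56 kg; z up, x and y as the stand's at the start.
- punch_grip (a point): Drift punch lying on its rest: square dark grip 18 x 18 mm, 80 mm long, a neck 11 mm thick and 12 mm long, a round shank 7 mm thick and 63 mm long with a flat end. This point is on its centre line near the balance point, at first 44 mm above the bench: x points along it to the flat end, 110 mm away; the grip reaches from -45 to +35 mm. 0.12 to 0.2 kg.
- rest_seat (a point): Fixed grey rest of the punch. The point is where punch_grip belongs when the punch lies in the notches, 44 mm above the bench; x points to the punch's end. Two notched uprights, 10 mm thick, tops 50 mm above the bench, at x -37 mm (notch 22 mm wide, for the grip) and +62 mm (notch 10 mm, for the shank), on a plate 60 mm wide, 8 mm thick; fingers fit between them.
- tray_in (a point): Centre of the inner floor of the empty white tray fixed to the bench: 130 x 130 mm inside, floor 5 mm and rim 22 mm above the bench; z up.
- bottle: Bystander: amber bottle, 72 mm wide, 110 mm tall; origin under its centre.
- bottle2: Bystander: amber bottle, 60 mm wide, 95 mm tall; origin under its centre.
- jar: Bystander: jar, 52 mm wide, 65 mm tall; origin under its centre.
- boss: Bystander: small dark clamp block 45 x 32 x 26 mm with a thumb screw; origin under its centre.
- wrench: Bystander: wrench lying flat; origin under its centre.
- beaker: Bystander: empty glass beaker, 60 mm wide, 70 mm tall; origin under its centre.
- screwdriver: Bystander: screwdriver lying on the bench; origin under its centre.
Not all that is in view belongs to the job. There is more than one size of the part that bears tray_in; the job needs the smaller.

How it is judged:
By the outcome, as a careful person would: the job done as asked, in the order asked, and still so for the second after the job is handed in, with the robot touching nothing.
It also fails if it takes over 72 s, if anything falls off the work surface, if the arm or the gripper's body presses on something with over 40 N, if the wrist force passes 120 N, or if a joint passes its speed limit or range.

## Working session

There is one attempt and no reset: what is moved stays moved. The work goes in short steps, each a Python script; the robot and the scene stay as the last script left them, time stands still between calls to the robot, and variables do not carry over. Pictures are saved under pics/ and viewed, about 8 in all and at most 12, crops included, and the job is handed in when it is done.

```bash
ls; mkdir -p pics; python3 - <<'E'
from plant import bot, viewer
import cv2,numpy as np
o=bot.get_obs(); print(o['time_s'],o['position'],o['orientation'],o['force'],o['width'],bot.grip_depth)
for n in ("scene","side"):
    c=viewer.camera(n); cv2.imwrite(f"pics/{n}0.png",c['img']); np.savez(f"{n}0.npz",**c)
    print(n,c['fx'],c['fy'],c['cx'],c['cy'],c['R'].round(4).tolist(),c['t'], (-c['R'].T@c['t']).round(3), (c['z_map']>0).mean())
E
```

```text
pics
0.0 [ 0.28346827 -0.58430758  0.22144557] [-1.38875239  0.87156847 -0.86877579] [ 0.6021675  -0.76561593 -0.58457408] 0.08681655634376245 0.0187
scene 381.93697050339074 381.93697050339074 318.1750286280886 196.64180477315674 [[0.0934, 0.9955, 0.0154], [0.7955, -0.0653, -0.6024], [-0.5987, 0.0685, -0.7981]] [ 9.02044953e-04 -3.32957526e-01  1.34340296e+00] [ 1.069 -0.115  0.872] 0.995984375
side 431.98476884624796 431.98476884624796 319.83992824147185 196.01917092084773 [[0.9088, -0.417, -0.0152], [-0.3304, -0.6967, -0.6368], [0.255, 0.5837, -0.7709]] [-0.47484409  0.20141442  1.45813847] [ 0.126 -0.909  1.245] 0.9958828125
```

View pics/scene0.png

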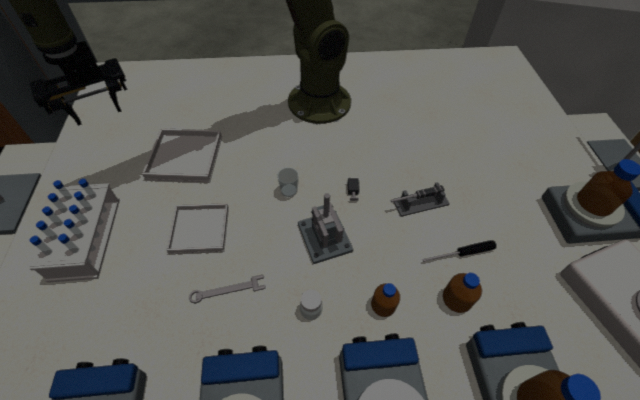

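View pics/side0.png

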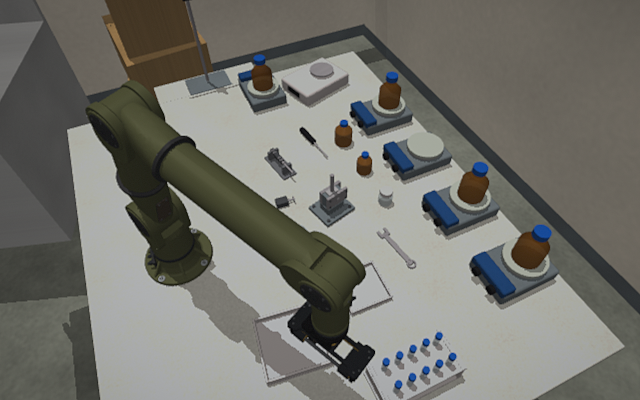

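Candidates: trays are the small one at (199,228) in the scene view and the large one at (184,155), so I choose the small. The punch lies on its rest at (420,198), with its end at about (387,210). The screwdriver at (460,250) is a decoy. The stand with the post is at (325,235), and the clamp block at (353,187) is not part of the job. Next come rough positions from depth, then wrist close-ups.

```bash
cat > h.py <<'E'
import numpy as np, cv2
from scipy.spatial.transform import Rotation as Ro
def cloud(c):
    z=c['z_map'].astype(float); v,u=np.indices(z.shape)
    P=np.stack([(u-c['cx'])/c['fx']*z,(v-c['cy'])/c['fy']*z,z],-1)
    return (P-c['t'])@c['R']
def ray(c,uv,h):
    d=c['R'].T@np.array([(uv[0]-c['cx'])/c['fx'],(uv[1]-c['cy'])/c['fy'],1.]); o=-c['R'].T@c['t']
    return o+d*(h-o[2])/d[2]
def ori(y,x):
    "rotvec with tool y (finger direction) and tool x (jaw axis)"
    y=np.array(y,float);y/=np.linalg.norm(y);x=np.array(x,float);x-=y*(x@y);x/=np.linalg.norm(x)
    return Ro.from_matrix(np.stack([x,y,np.cross(x,y)],1)).as_rotvec()
def project(c,X):
    p=c['R']@np.asarray(X,float)+c['t']; return np.array([c['fx']*p[0]/p[2]+c['cx'],c['fy']*p[1]/p[2]+c['cy']])
E
python3 - <<'E'
from h import *
import numpy as np
from plant import bot
c=dict(np.load('scene0.npz'))
P=cloud(c)
for n,(u0,v0,u1,v1) in dict(stand=(295,190,358,265),rest=(380,175,455,222),trayS=(163,200,232,256),trayL=(140,125,226,185)).items():
    Q=P[v0:v1,u0:u1].reshape(-1,3)
    for lo,hi in ((.004,.04),(.04,.06),(.09,.11),(.12,.2)):
        q=Q[(Q[:,2]>lo)&(Q[:,2]<hi)]
        if len(q)>5:
            r=cv2.minAreaRect(q[:,:2].astype(np.float32)*1000); print(n,lo,hi,len(q),q.mean(0).round(3),[np.round(a,0) for a in r], q[:,2].max().round(3))
o=bot.get_obs(); 
print(Ro.from_rotvec(o['orientation']).as_matrix().round(3).tolist())
E
```

```text
stand 0.004 0.04 1255 [ 0.561 -0.037  0.016] [array([514., -25.]), array([177., 236.]), np.float64(85.0)] 0.04
stand 0.04 0.06 110 [ 0.576 -0.039  0.05 ] [array([573., -49.]), array([99., 41.]), np.float64(42.0)] 0.06
stand 0.09 0.11 553 [ 0.564 -0.034  0.102] [array([558., -34.]), array([90., 57.]), np.float64(13.0)] 0.11
stand 0.12 0.2 117 [ 0.555 -0.036  0.16 ] [array([553., -36.]), array([13., 13.]), np.float64(54.0)] 0.188
rest 0.004 0.04 749 [0.47  0.241 0.011] [array([443., 245.]), array([217., 165.]), np.float64(85.0)] 0.04
rest 0.04 0.06 401 [0.464 0.242 0.05 ] [array([467., 227.]), array([ 46., 156.]), np.float64(13.0)] 0.058
trayS 0.004 0.04 2342 [ 0.499 -0.367  0.01 ] [array([ 485., -378.]), array([177., 178.]), np.float64(0.0)] 0.027
trayL 0.004 0.04 3407 [ 0.231 -0.436  0.013] [array([ 214., -449.]), array([274., 267.]), np.float64(3.0)] 0.035
[[0.437, -0.001, 0.9], [-0.9, 0.001, 0.437], [-0.002, -1.0, -0.0]]
```

```bash
cat > v.py <<'E'
from h import *
from plant import bot, viewer
a=np.radians(13); X=np.array([np.cos(a),np.sin(a),0]); Y=np.array([-X[1],X[0],0]); S=np.array([.560,-.035,0])
dn=[0,0,-1]
def look(n,p,o):
    o0=bot.get_obs()
    try: bot.move_to(p,o)
    except bot.Unreachable as e: print(n,'unreach',e); return
    bot.pause(.15)
    c=viewer.camera('wrist'); np.savez(n+'.npz',**c); cv2.imwrite(f'pics/{n}.png',c['img'])
    print(n,bot.get_obs()['time_s'],'cam',(-c['R'].T@c['t']).round(3),'fwd',c['R'][2].round(2),'right',c['R'][0].round(2))
E
python3 - <<'E'
from v import *
for s in (1,-1):
    look_p=[.47,-.36,.33]
    o=ori(dn,s*np.array([0.,1,0])); print(s,bot.inverse_kinematics(look_p,o), bot.inverse_kinematics([.46,.2,.28],ori(dn,s*X)))
    for t in (40,55):
        d=-Y*np.sin(np.radians(t))-np.array([0,0,1])*np.cos(np.radians(t))
        print(t,bot.inverse_kinematics(S+[0,0,.075]-d*.16+[0,0,0.04],ori(d,s*X)))
E
```

```text
1 [ 1.0441633   0.20325375 -0.51742799  1.40907414  0.10002655  1.55535555
  2.104876  ] [ 0.36462711  0.01234194 -0.82496407  1.69628591  0.00914717  1.43693701
 -0.23462701]
40 [-0.26910261  0.21331953 -0.36962958  1.74373177  0.70504756  1.54491168
 -0.56272964]
55 [ 0.03977351  0.57757727 -1.00106407  1.73277508  1.10605656  1.9126107
 -0.92863736]
-1 [ 0.76330364  0.17561616 -0.18071546  1.41959377  0.03141459  1.54919618
 -0.98616608] None
40 [ 0.36331551  0.42517781 -1.17746737  1.72462127  0.94065061  1.73151387
  2.42157963]
55 [ 0.14284372  0.69132236 -1.18038754  1.72991452  1.20041424  2.01992963
  2.16682548]
```

```bash
python3 - <<'E'
from v import *
look('tr1',[.46,-.34,.34],ori(dn,X))
t=np.radians(45); d=-Y*np.sin(t)-np.array([0,0,1])*np.cos(t)
look('st1',S+[0,0,.115]-d*.17,ori(d,X))
look('re1',[.46,.20,.27],ori(dn,X))
look('re2',[.46,.27,.27],ori(dn,X))
m=np.vstack([np.hstack([cv2.imread(f'pics/{n}.png') for n in r]) for r in (('tr1','st1'),('re1','re2'))])
cv2.imwrite('pics/m1.png',cv2.resize(m,(800,500),interpolation=cv2.INTER_AREA))
E
```

```text
tr1 1.525 cam [ 0.444 -0.271  0.501] fwd [ 0.06 -0.26 -0.96] right [ 0.98  0.22 -0.  ]
st1 3.3917 cam [0.497 0.242 0.299] fwd [ 0.19 -0.85 -0.5 ] right [ 0.98  0.22 -0.  ]
re1 4.5917 cam [0.444 0.27  0.431] fwd [ 0.06 -0.26 -0.96] right [ 0.97  0.23 -0.  ]
re2 5.175 cam [0.445 0.339 0.432] fwd [ 0.06 -0.26 -0.96] right [ 0.97  0.22 -0.  ]
```

View pics/m1.png

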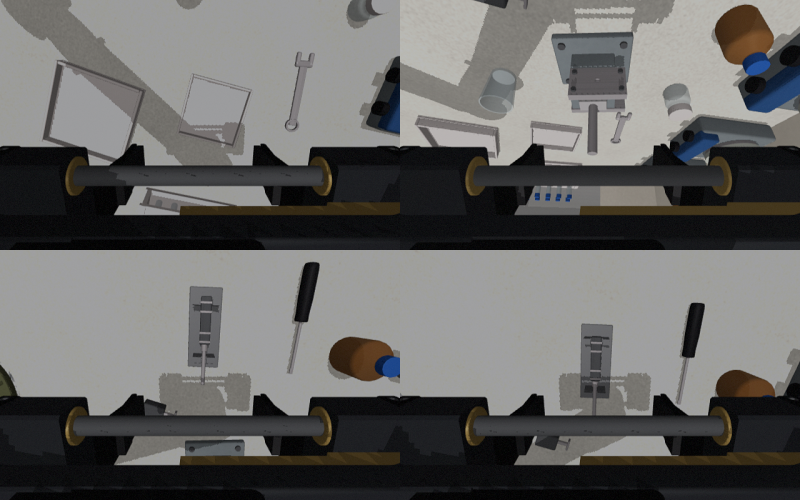

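The four wrist views (montage pixels) show the small tray at (215,110), the stand's +y face at (598,75) upside down, and the punch in its rest at (205,325) with its end pointing to -y. I'll crop closer.

```bash
python3 - <<'E'
from h import *
I=cv2.imread('pics/st1.png')
a=cv2.resize(I[40:240,220:400],None,fx=2.8,fy=2.8,interpolation=cv2.INTER_CUBIC)
J=cv2.imread('pics/re1.png'); b=cv2.resize(J[50:220,290:370],None,fx=3.3,fy=3.3,interpolation=cv2.INTER_CUBIC)
m=np.zeros((570,800,3),np.uint8); m[:a.shape[0],:a.shape[1]]=a; m[:b.shape[0],520:520+b.shape[1]]=b[:570]
cv2.imwrite('pics/m2.png',np.clip(m*1.5,0,255).astype(np.uint8))
c=dict(np.load('st1.npz')); P=cloud(c)
print(np.isfinite(P).all(), P[100:180:8,318:322].mean(1).round(3).tolist())
E
```

```text
True [[0.556, -0.011, 0.037], [0.557, -0.014, 0.045], [0.556, -0.011, 0.059], [0.556, -0.012, 0.069], [0.557, -0.014, 0.077], [0.556, -0.011, 0.089], [0.556, -0.012, 0.098], [0.558, -0.018, 0.102], [0.56, -0.026, 0.106], [0.563, -0.04, 0.105]]
```

View pics/m2.png

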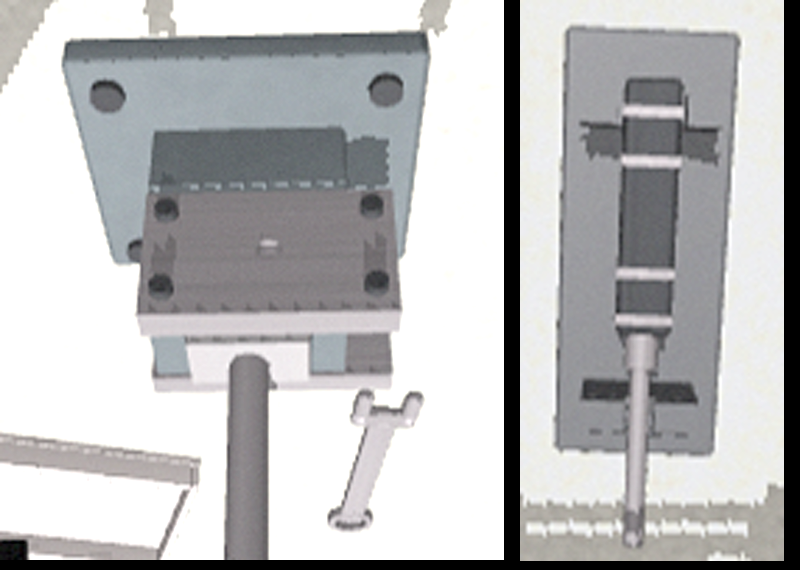

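The crop shows the hole as a light spot at about (316,127) in st1, between four dark screws. The pin head is not on this side, so this is the +y face. The punch end is at about (324,215) in re1 and the rear of the grip at about (331,74). Next I'll measure from depth across several views.

```bash
python3 - <<'E'
from h import *
def L(n): return dict(np.load(n+'.npz'))
# face plane
c=L('st1'); P=cloud(c); q=P[95:165,270:365].reshape(-1,3)
q=q[(q[:,2]>.03)&(q[:,2]<.097)&(q[:,1]>-.04)]
for _ in range(4):
    A=np.c_[q[:,0],np.ones(len(q))]; k=np.linalg.lstsq(A,q[:,1],rcond=None)[0]; r=q[:,1]-A@k; q=q[abs(r)<max(.002,2.5*r.std())]
print('face yaw',np.degrees(np.arctan(k[0])),'n',len(q),'rms',r.std(),'zslope',np.polyfit(q[:,2],q[:,1]-q[:,0]*k[0],1)[0])
yaw=np.arctan(k[0]);X=np.array([np.cos(yaw),np.sin(yaw),0]);Y=np.array([-X[1],X[0],0])
s=q@X; print('face x extents',np.percentile(s,[0,.5,99.5,100]).round(4),'y',np.median(q@Y).round(4)); yf=np.median(q@Y)
def onface(uv):
    d=c['R'].T@np.array([(uv[0]-c['cx'])/c['fx'],(uv[1]-c['cy'])/c['fy'],1.]); o=-c['R'].T@c['t']
    p=o+d*(yf-o@Y)/(d@Y); return np.round([p@X,p@Y,p[2]],4)
for n,uv in dict(hole=(268,243),s1=(165,209),s2=(371,205),s3=(160,286),s4=(376,281)).items(): print(n,onface((220+uv[0]/2.8,40+uv[1]/2.8)))
# plate top extents (z .012-.018) & socket top from st1 & scene
for n in ('st1','scene0','side0'):
    P=cloud(L(n)).reshape(-1,3); near=np.linalg.norm(P[:,:2]-[.56,-.035],axis=1)<.11
    t=P[near&(P[:,2]>.009)&(P[:,2]<.03)]; r=cv2.minAreaRect((t[:,:2]*1000).astype(np.float32)); 
    rod=P[near&(P[:,2]>.115)&(P[:,2]<.2)&(np.linalg.norm(P[:,:2]-[.556,-.036],axis=1)<.025)]
    print(n,'plate',np.round(r[0],1),np.round(r[1],1),round(r[2],1),'rod',len(rod),rod.mean(0).round(4),rod[:,2].max().round(3), cv2.minEnclosingCircle((rod[:,:2]*1000).astype(np.float32)))
# rest
for n in ('re1','re2','scene0','side0'):
    P=cloud(L(n)).reshape(-1,3); near=np.linalg.norm(P[:,:2]-[.465,.235],axis=1)<.11
    g=P[near&(P[:,2]>.049)&(P[:,2]<.06)]; sh=P[near&(P[:,2]>.043)&(P[:,2]<.049)]; pl=P[near&(P[:,2]>.005)&(P[:,2]<.012)]
    for m,t in (('grip',g),('shank',sh),('plate',pl)):
        if len(t)>5:
            r=cv2.minAreaRect((t[:,:2]*1000).astype(np.float32)); vx=cv2.fitLine((t[:,:2]*1000).astype(np.float32),cv2.DIST_HUBER,0,.01,.01).ravel(); print(n,m,len(t),np.round(r[0],1),np.round(r[1],1),round(r[2],1),'line',vx.round(3),'zmed',np.percentile(t[:,2],[50,95]).round(4))
for n in ('scene0','side0','tr1'):
    P=cloud(L(n)).reshape(-1,3); near=np.abs(P[:,:2]-[.49,-.375]).max(1)<.1
    t=P[near&(P[:,2]>.014)&(P[:,2]<.027)]; f=P[(np.abs(P[:,:2]-[.487,-.375]).max(1)<.03)]
    r=cv2.minAreaRect((t[:,:2]*1000).astype(np.float32)); print(n,'tray',len(t),np.round(r[0],1),np.round(r[1],1),round(r[2],1),np.percentile(t[:,2],95).round(4),'floor',np.median(f[:,2]).round(4))
E
```

```text
face yaw 14.377478880935886 n 4115 rms 0.0006164446660845282 zslope 0.003201232682596308
face x extents [0.4883 0.4889 0.5758 0.5763] y -0.1492
hole [ 0.5325 -0.1492  0.0723]
s1 [ 0.4959 -0.1492  0.0558]
s2 [ 0.5687 -0.1492  0.0558]
s3 [ 0.4961 -0.1492  0.0903]
s4 [ 0.5688 -0.1492  0.0897]
st1 plate [551.2 -36.8] [130.5 109.3] 14.8 rod 1103 [ 0.5505 -0.0334  0.1541] 0.186 ((550.5206298828125, -36.288482666015625), 7.564599990844727)
scene0 plate [552.5 -35.1] [130.  110.9] 14.1 rod 126 [ 0.5555 -0.0362  0.1573] 0.188 ((552.876953125, -35.328739166259766), 7.196028709411621)
side0 plate [548.9 -42.4] [132.9 111.5] 14.4 rod 65 [ 0.5477 -0.0445  0.1547] 0.19 ((547.7723388671875, -42.098873138427734), 8.691719055175781)
re1 grip 1724 [461.9 244.3] [ 45.5 113. ] 12.6 line [ 1.87000e-01 -9.82000e-01  4.57678e+02  2.56947e+02] zmed [0.0527 0.0541]
re1 shank 562 [464.3 221.5] [ 45.8 150.9] 10.4 line [ 1.80000e-01 -9.84000e-01  4.71273e+02  1.86997e+02] zmed [0.0474 0.0488]
re1 plate 4111 [460.2 244.7] [ 60.  150.2] 10.8 line [ 1.42000e-01 -9.90000e-01  4.53365e+02  2.49429e+02] zmed [0.008  
[... 670 characters left out ...]
4 247.5] [187.6 150.1] 79.2 line [ 1.27000e-01 -9.92000e-01  4.74223e+02  2.46320e+02] zmed [0.0087 0.0112]
side0 grip 85 [458.6 219.5] [ 42.1 148.9] 14.1 line [ 1.88000e-01 -9.82000e-01  4.57011e+02  2.39578e+02] zmed [0.0518 0.0566]
side0 shank 64 [457.6 220.6] [ 46.4 154.1] 8.8 line [ 2.37000e-01 -9.71000e-01  4.59708e+02  2.14354e+02] zmed [0.0464 0.0485]
side0 plate 209 [456.  236.2] [194.9 194.9] 34.5 line [ 3.20000e-01 -9.47000e-01  4.43784e+02  2.37946e+02] zmed [0.0074 0.0113]
scene0 tray 556 [ 500.1 -364.5] [140.9 142.1] 88.0 0.0242 floor 0.0054
side0 tray 209 [ 497.7 -370.9] [139.8 141.9] 88.3 0.0244 floor 0.0043
tr1 tray 1580 [ 499.9 -368.3] [140.6 139.9] 87.9 0.0232 floor 0.0051
```

Measured so far:
- **Stand:** yaw 14.4°, face centre at 0.5324 along X.
- **Rod:** about (0.5515,-0.036), consistent across views.
- **Rest plate:** centre (0.460,0.245), 60x150, heading about -79°.
- **Tray:** (0.500,-0.367), about 140 mm outside, so it is the smaller tray.

One enlarged view of the hole comes next.

```bash
python3 - <<'E'
from h import *
I=cv2.imread('pics/st1.png'); 
g=cv2.resize(I[108:150,268:366],None,fx=8,fy=8,interpolation=cv2.INTER_CUBIC).astype(float)
a=np.clip((g-40)*2.2,0,255).astype(np.uint8)
c=dict(np.load('st1.npz')); z=c['z_map']
# depth residual against a plane
v,u=np.indices(z.shape); s=(slice(108,150),slice(268,366)); zz=z[s].astype(float); A=np.c_[u[s].ravel(),v[s].ravel(),np.ones(zz.size)]
m=np.ones(zz.size,bool); iz=1/zz.ravel()
for _ in range(6): k=np.linalg.lstsq(A[m],iz[m],rcond=None)[0]; r=1/iz-1/(A@k); m=abs(r)<.0015
r=(r.reshape(zz.shape)*1000); b=cv2.resize(np.clip(128+r*15,0,255).astype(np.uint8),None,fx=8,fy=8,interpolation=cv2.INTER_NEAREST)
cv2.imwrite('pics/m3.png',cv2.resize(np.vstack([a[:296],cv2.cvtColor(b,cv2.COLOR_GRAY2BGR)[:296]]),None,fx=1,fy=1))
w=r[10:28,35:62]; print(np.argwhere(w>2)+[118,303]); print(I[118:134:1,305:327,1])
E
```

```text
[]
[[ 86  86  87  87  83  86  86  85  86  87  86  85  87  89  87  89  83  88
   84  85  87  86]
 [ 87  83  87  85  87  86  86  88  84  85  85  88  86  86  89  88  88  87
   83  88  85  86]
 [ 88  88  87  87  87  86  86  86  86  87  85  86  85  85  86  87  83  86
   87  86  86  85]
 [ 83  85  83  85  85  84  85  85  87  84  86  85  86  85  86  86  84  86
   84  83  86  89]
 [ 83  84  83  86  85  85  87  87  86  87  87  86  87  86  86  84  84  86
   87  87  84  85]
 [ 84  88  87  86  87  86  88  87  80  86  85  83  85  85  85  87  86  86
   86  86  85  85]
 [ 86  84  83  85  84  82  86  84  77  84  81  83  84  86  84  85  85  86
   84  85  84  86]
 [ 86  82  87  85  85  83  88  83  84  98 101 100  91  90  85  85  86  87
   84  87  88  87]
 [ 84  86  87  85  87  88  86  88 108 122 130 128 121 116  93  84  88  85
   84  86  84  84]
 [ 84  83  82  86  86  84  87  83 103 114 119 118 118 110  86  83  85  85
   85  85  85  85]
 [ 85  86  85  84  85  86  80  72  78  85  87  87  87  82  80  78  86  87
   88  83  87  85]
 [ 85  90  87  90  87  88  79  74  84  85  92  93  94  86  80  77  87  89
   86  88  88  88]
 [ 86  88  86  86  86  85  80  76  86  87  90  89  89  88  81  83  84  87
   84  86  87  86]
 [ 83  84  85  86  84  84  81  80  81  84  83  80  82  85  84  82  86  83
   83  82  83  86]
 [ 86  83  82  83  81  85  83  85  80  81  80  80  82  83  84  85  85  83
   84  85  85  88]
 [ 86  87  85  87  86  89  84  86  85  86  86  88  86  86  86  88  88  88
   85  89  85  87]]<stdin>:8: RuntimeWarning: divide by zero encountered in divide
<stdin>:9: RuntimeWarning: divide by zero encountered in divide
```

View pics/m3.png

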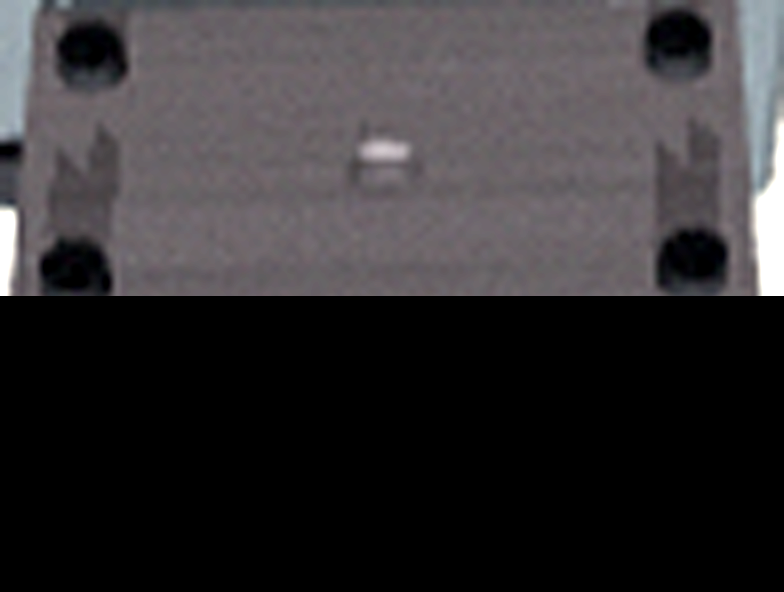

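Hole centre is at about (315.8,127.5) in st1, which is within about 0.5 mm of the face's middle. Next: locate the punch along its axis and pick it up.

```bash
cat > geo.py <<'E'
from v import *
yaw=np.radians(14.4); X=np.array([np.cos(yaw),np.sin(yaw),0]);Y=np.array([-X[1],X[0],0])
HOLE=.5325*X-.1492*Y+np.array([0,0,.075])
b=np.radians(10.8); PX=np.array([np.sin(b),-np.cos(b),0]); PN=np.array([np.cos(b),np.sin(b),0])
RC=np.array([.4601,.2448,0]); SEAT=RC-PX*.0125+[0,0,.044]
GD=bot.grip_depth
E
python3 - <<'E'
from geo import *
c=dict(np.load('re1.npz'))
for n,uv,h in (('rear',(330.9,74.2),.053),('front',(327.6,148.5),.053),('tip',(324.2,215),.044)):
    p=ray(c,uv,h); print(n,p.round(4),'along',((p-SEAT)@PX).round(4),'lat',((p-SEAT)@PN).round(4))
print(SEAT,HOLE)
# two-view height of grip rear/front via scene ray + wrist ray
s=dict(np.load('scene0.npz'))
for n in ('re1','re2','scene0'):
    P=cloud(dict(np.load(n+'.npz'))).reshape(-1,3); d=P-SEAT; lat=d@PN; al=d@PX
    for a,b_ in ((-.02,.02),(.08,.1)):
        m=(abs(lat)<.012)&(al>a)&(al<b_)&(P[:,2]>.03); print(n,a,m.sum(),'lat',np.median(lat[m]).round(4),'z',np.percentile(P[m,2],[50,90]).round(4))
    m=(abs(lat)<.005)&(P[:,2]>.035)&(P[:,2]<.06)&(abs(al)<.14); print(n,'along extent',np.percentile(al[m],[0.5,99.5]).round(4))
E
```

```text
rear [0.4504 0.2992 0.053 ] along -0.0427 lat 0.0007
front [0.4648 0.2247 0.053 ] along 0.0332 lat 0.0008
tip [0.4793 0.1476 0.044 ] along 0.1116 lat 0.0007
[0.45775773 0.25707859 0.044     ] [ 0.55287506 -0.01208524  0.075     ]
re1 -0.02 1721 lat -0.0111 z [0.4314 0.4314]
re1 0.08 101 lat 0.0002 z [0.0469 0.048 ]
re1 along extent [-0.0429  0.1105]
re2 -0.02 581 lat -0.0001 z [0.0531 0.0541]
re2 0.08 93 lat -0.0002 z [0.0467 0.0478]
re2 along extent [-0.0434  0.1056]
scene0 -0.02 116 lat 0.0059 z [0.0528 0.0553]
scene0 0.08 18 lat 0.0025 z [0.0474 0.0496]
scene0 along extent [-0.0454  0.1086]
```

```bash
python3 - <<'E'
from geo import *
G=SEAT-[0,0,GD]; o=ori(dn,PN)
bot.open_jaws()
bot.move_to(G+[0,0,.12],o)
print(bot.move_straight(G+[0,0,.0],feed=.12,guard=8), bot.get_obs()['position']-G)
f0=bot.get_obs()['force']
bot.grasp(55); bot.pause(.2); ob=bot.get_obs(); print('w',ob['width'],ob['force']-f0,ob['time_s'])
np.savez('grasp.npz',p=ob['position'],o=ob['orientation'])
bot.move_straight(ob['position']+[0,0,.09],feed=.1); bot.pause(.2)
ob=bot.get_obs(); print(ob['width'],(ob['force']-f0).round(2),ob['moment'].round(2),ob['position'],ob['time_s'])
c=viewer.camera('wrist'); np.savez('hold.npz',**c); c2=viewer.camera('side')
cv2.imwrite('pics/hold.png',np.hstack([cv2.resize(c['img'],(400,250)),cv2.resize(c2['img'][100:260,200:456],(400,250))]))
E
```

```text
False [0.0006023  0.00046696 0.00076035]
w 0.017526529050511892 [ 0.06691292 -1.01732083 -0.33675627] 8.4333
0.017420694578561643 [ 0.41  0.56 -1.33] [ 0.06 -0.12 -0.02] [0.45737081 0.25697074 0.11473956] 9.6833
```

View pics/hold.png

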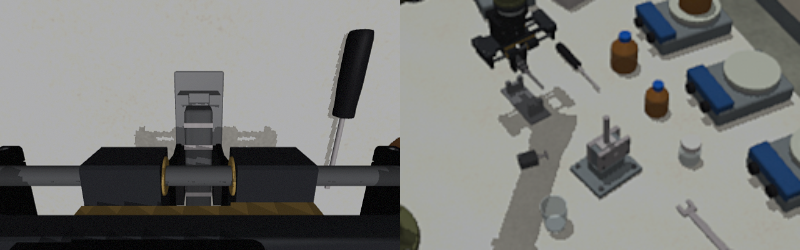

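```bash
cat > press.py <<'E'
from geo import *
g=np.load('grasp.npz'); ZO=.044-g['p'][2]; OP=ori(dn,X)   # jaw axis along stand X, punch along -Y
# lateral offset between punch axis and tool centre ignored (jaws centre it)
def tcp(dx,depth,dz=0): return HOLE+X*dx-Y*(depth-.110)-np.array([0,0,ZO])+np.array([0,0,dz])
def rel(p):
    d=np.asarray(p)+[0,0,ZO]-HOLE; return np.array([d@X,-(d@Y)+.110,d[2]])
E
python3 - <<'E'
from press import *
bot.move_to(tcp(0,-.05,.03),OP)
bot.move_straight(tcp(0,-.02)); bot.pause(.3)
r=rel(bot.get_obs()['position']); print('err',r.round(5)); 
E=np.array([r[0],r[1]+.02,r[2]]); np.save('err.npy',E)
def cmd(dx,d,dz=0): return tcp(dx-E[0],d-E[1],dz-E[2])
hits=[]
for dx in (0,.0008,-.0008,.0016,-.0016,.0024,-.0024):
    bot.move_straight(cmd(dx,-.005),feed=.05); bot.pause(.1)
    f0=bot.get_obs()['force']
    h=bot.move_straight(cmd(dx,.006),feed=.02,guard=4); ob=bot.get_obs(); r=rel(ob['position'])
    print(dx,h,r.round(4),(ob['force']-f0).round(1),ob['time_s'])
    if r[1]>.0045: print('in'); break
E
```

```text
err [ 0.00036 -0.02068  0.00053]
0 False [-0.0004  0.0063 -0.0005] [0.1 0.7 1.1] 12.3667
in
```

```bash
python3 - <<'E'
from press import *
E=np.load('err.npy')
def cmd(dx,d,dz=0): return tcp(dx-E[0],d-E[1],dz-E[2])
f0=bot.get_obs()['force']
h=bot.move_straight(cmd(0,.014),feed=.015,guard=4); ob=bot.get_obs()
print(h,rel(ob['position']).round(4),((ob['force']-f0)@X).round(1),((ob['force']-f0)@Y).round(1),(ob['force']-f0)[2].round(1),ob['time_s'])
c=viewer.camera('side'); s=viewer.camera('scene'); 
a=cv2.resize(c['img'][140:240,270:390],(480,400),interpolation=cv2.INTER_CUBIC); b=cv2.resize(s['img'][165:275,270:402],(480,400),interpolation=cv2.INTER_CUBIC)
cv2.imwrite('pics/in.png',cv2.resize(np.hstack([a,b]),(800,333)))
E
```

```text
True [-0.0008  0.0062 -0.001 ] 0.4 -0.5 -0.5 12.6333
```

View pics/in.png

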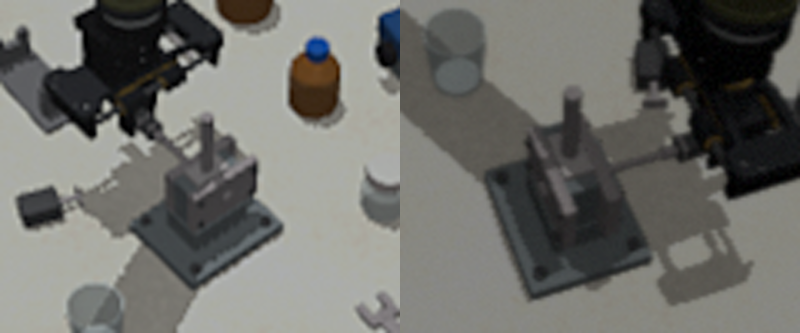

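Both views show the punch meeting the +y face: side at about (165,150), scene at about (610,163). The guard probably tripped on a transient, so I'll continue in small logged steps.

```bash
python3 - <<'E'
from press import *
E=np.load('err.npy')
def cmd(dx,d,dz=0): return tcp(dx-E[0],d-E[1],dz-E[2])
def show(t):
    ob=bot.get_obs(); F=ob['force']; print(t,rel(ob['position']).round(4),'Fx %.1f Fy %.1f Fz %.1f'%(F@X,F@Y,F[2]),ob['moment'].round(2),'w',ob['width'].round(4) if hasattr(ob['width'],'round') else ob['width'],round(ob['time_s'],2))
    return F@Y
bot.pause(.2); y0=show('still')
for d in np.arange(.0075,.0125,.001):
    h=bot.move_straight(cmd(0,d),feed=.01,guard=8); y=show((d,h))
    if h or y-y0>6: break
E
```

```text
still [-0.0011  0.006  -0.0013] Fx 0.5 Fy -1.9 Fz 0.7 [-0.35 -0.41  0.13] w 0.017496634751793062 12.93
(np.float64(0.0075), False) [-0.0008  0.0063 -0.0007] Fx 0.0 Fy 4.3 Fz -0.8 [ 1.01  0.17 -0.04] w 0.017115374770812177 13.4
```

```bash
cat >> press.py <<'E'
E=np.load('err.npy')
def cmd(dx,d,dz=0): return tcp(dx-E[0],d-E[1],dz-E[2])
def show(t):
    ob=bot.get_obs(); F=ob['force']; r=rel(ob['position']); print(t,r.round(4),'Fx %.1f Fy %.1f Fz %.1f'%(F@X,F@Y,F[2]),ob['moment'].round(2),round(ob['width'],4),round(ob['time_s'],2))
    return F@Y,r[1]
E
python3 - <<'E'
from press import *
y0=-1.5
for d in np.arange(.0082,.0145,.0007):
    h=bot.move_straight(cmd(0,d),feed=.01,guard=10); y,r=show((round(d,4),h))
    if y-y0>18: break
E
```

```text
(np.float64(0.0082), False) [-0.0008  0.0063 -0.0006] Fx -0.8 Fy 6.9 Fz -0.2 [ 1.22  0.27 -0.02] 0.0175 13.65
(np.float64(0.0089), False) [-0.0008  0.0063 -0.0006] Fx -0.4 Fy 7.8 Fz 0.6 [ 1.42  0.29 -0.02] 0.0172 13.9
(np.float64(0.0096), False) [-0.0008  0.0064 -0.0006] Fx -0.9 Fy 8.6 Fz 0.1 [1.7  0.43 0.01] 0.0172 14.15
(np.float64(0.0103), False) [-0.0009  0.0065 -0.0006] Fx -0.6 Fy 9.1 Fz 0.0 [ 1.75  0.47 -0.06] 0.0176 14.4
(np.float64(0.011), False) [-0.0009  0.007  -0.0006] Fx -0.5 Fy 10.0 Fz -0.7 [ 1.92  0.49 -0.06] 0.017 14.65
(np.float64(0.0117), False) [-0.0009  0.0077 -0.0006] Fx -0.7 Fy 10.4 Fz 0.4 [ 1.93  0.51 -0.06] 0.0174 14.9
(np.float64(0.0124), False) [-0.0009  0.0083 -0.0006] Fx 0.1 Fy 9.4 Fz -0.0 [ 1.92  0.46 -0.05] 0.0174 15.15
(np.float64(0.0131), False) [-0.0008  0.009  -0.0005] Fx -0.6 Fy 9.5 Fz 0.3 [ 1.89  0.45 -0.04] 0.0171 15.4
(np.float64(0.0138), False) [-0.0008  0.0097 -0.0005] Fx -0.1 Fy 10.4 Fz 0.7 [ 1.92  0.5  -0.11] 0.0175 15.65
```

Resistance levels off at about 10 N and the pin moves, from contact at depth 6.3 mm. I'll drive about 33.5 mm from there in stages.

```bash
python3 - <<'E'
from press import *
for d in (.020,.030,.037,.041,.0432):
    h=bot.move_straight(cmd(0.0,d),feed=.015,guard=12); y,r=show((d,h))
    if h or y>22: break
bot.pause(.3); show('still')
E
```

```text
(0.02, False) [-0.0009  0.0157 -0.0006] Fx -1.3 Fy 10.8 Fz 0.2 [ 1.94  0.57 -0.09] 0.0172 16.22
(0.03, False) [-0.0008  0.0257 -0.0006] Fx -0.9 Fy 10.7 Fz -0.8 [ 1.94  0.51 -0.11] 0.0173 17.03
(0.037, False) [-0.0008  0.0327 -0.0006] Fx -0.9 Fy 10.0 Fz -0.3 [ 1.89  0.43 -0.09] 0.0173 17.65
(0.041, False) [-0.0008  0.0367 -0.0006] Fx -0.7 Fy 10.0 Fz 0.5 [1.93 0.49 0.  ] 0.0173 18.07
(0.0432, False) [-0.0008  0.0389 -0.0006] Fx 0.3 Fy 10.0 Fz 1.2 [ 1.96  0.49 -0.09] 0.0175 18.37
still [-0.0008  0.0391 -0.0006] Fx -0.2 Fy 9.7 Fz 1.6 [ 1.89  0.46 -0.11] 0.0175 18.67
```

```bash
python3 - <<'E'
from press import *
bot.move_straight(cmd(0,.0444),feed=.01,guard=12); show('d')
for n in ('side','scene'):
    c=viewer.camera(n); P=cloud(c).reshape(-1,3); x=P@X-HOLE@X; y=P@Y-HOLE@Y
    m=(abs(x)<.012)&(P[:,2]>.064)&(P[:,2]<.087)&(y<-.04)&(y>-.12); print(n,m.sum(),np.sort(y[m])[:8].round(4),'-y face',)
    if n=='side': a=cv2.resize(c['img'][140:240,270:390],(576,480),interpolation=cv2.INTER_CUBIC); cv2.imwrite('pics/out.png',a)
E
```

```text
d [-0.0008  0.0403 -0.0006] Fx -0.4 Fy 10.4 Fz 0.7 [ 1.91  0.51 -0.05] 0.0172 18.93
side 47 [-0.0894 -0.0891 -0.0881 -0.0878 -0.0872 -0.0863 -0.086  -0.0859] -y face
scene 70 [-0.0852 -0.0849 -0.0848 -0.0846 -0.0844 -0.0842 -0.0836 -0.0831] -y face
```

View pics/out.png

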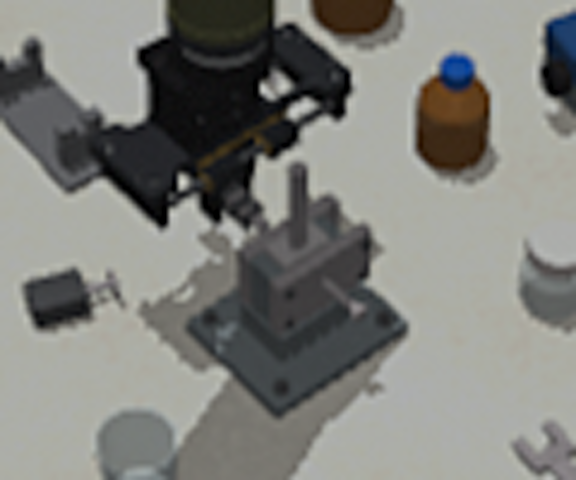

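The side view shows the pin standing well out of the -y plate, with its head at about (357,305). Head distances give 32–35 mm and travel gives 34–37 mm, so it is clear of the foot. Now I'll retract and return the punch.

```bash
python3 - <<'E'
from press import *
print(bot.move_straight(cmd(0,-.03),feed=.06,guard=15)); show('back')
G=SEAT-[0,0,GD]; o=ori(dn,PN)
bot.move_straight(cmd(0,-.05,.05),feed=.15)
bot.move_to(G+[0,0,.09],o); bot.pause(.15)
print(bot.move_straight(G+[0,0,.012],feed=.08,guard=6)); 
c=viewer.camera('wrist'); np.savez('ret.npz',**c)
print(bot.move_straight(G+[0,0,.0003],feed=.03,guard=6)); ob=bot.get_obs(); print((ob['position']-g['p']).round(4),ob['force'].round(1),ob['time_s'])
E
```

```text
False
back [-0.0003 -0.0288 -0.0006] Fx 0.7 Fy 0.4 Fz -0.9 [-0.03 -0.15 -0.02] 0.0177 20.43
False
True
[-0.0001 -0.0004 -0.0001] [-0.4 -1.2  5.4] 23.275
```

```bash
python3 - <<'E'
from press import *
p=bot.get_obs()['position']
bot.open_jaws(); bot.pause(.1)
bot.move_straight(p+[0,0,.12],feed=.2); 
look('re3',[.46,.20,.27],ori(dn,PN))
c=dict(np.load('re3.npz')); P=cloud(c).reshape(-1,3); d=P-SEAT; lat=d@PN; al=d@PX
m=(abs(lat)<.008)&(P[:,2]>.035)&(P[:,2]<.06)&(abs(al)<.14)
print('along',np.percentile(al[m],[.5,99.5]).round(4))
for a,b_ in ((.085,.105),(-.02,.02)):
    k=m&(al>a)&(al<b_); print('lat',np.median(lat[k]).round(4),'z',np.percentile(P[k,2],[50,90]).round(4))
cv2.imwrite('pics/re3c.png',cv2.resize(c['img'][40:240,260:400],None,fx=3,fy=3,interpolation=cv2.INTER_CUBIC)[:600])
print([a.round(3) for a in [bot.inverse_kinematics([.551,-.036,.15-GD],ori(dn,X)),bot.inverse_kinematics([.5,-.367,.11-GD],ori(dn,X))]])
E
```

```text
re3 26.2417 cam [0.446 0.271 0.43 ] fwd [ 0.05 -0.26 -0.96] right [ 0.98  0.19 -0.  ]
along [-0.0428  0.1102]
lat 0.0002 z [0.0467 0.0479]
lat -0.0001 z [0.0531 0.0541]
[array([ 1.01 ,  0.42 , -1.197,  1.782,  0.415,  1.227, -0.051]), array([ 1.396,  0.595, -1.074,  1.654,  0.55 ,  1.229,  0.454])]
```

View pics/re3c.png

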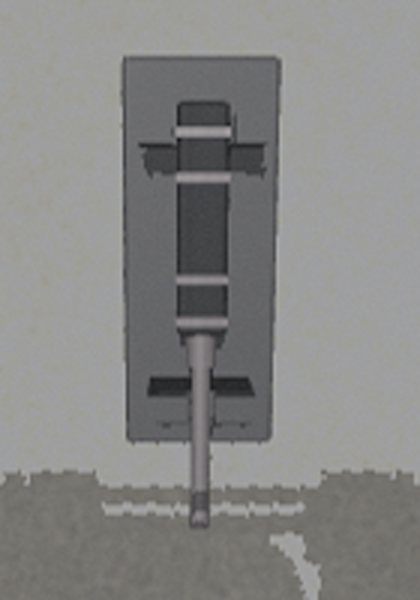

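The punch lies exactly as before: along-axis extent is -42.8 to +110.2 mm, against -42.9 to +110.5 mm originally. Now the post.

```bash
python3 - <<'E'
from geo import *
c=None
R=np.array([.5513,-.0361,0]); o=ori(dn,X); T=R+[0,0,.150-GD]
bot.move_to(T+[0,0,.09],o)
print(bot.move_straight(T,feed=.1,guard=6)); bot.pause(.1); f0=bot.get_obs()['force']; print((bot.get_obs()['position']-T).round(4))
bot.grasp(6); bot.pause(.2); ob=bot.get_obs(); f=ob['force']-f0; print('w',ob['width'],'Fx %.1f Fy %.1f Fz %.1f'%(f@X,f@Y,f[2]))
bot.grasp(35); bot.pause(.2); ob=bot.get_obs(); f=ob['force']-f0; print('w',ob['width'],'Fx %.1f Fy %.1f Fz %.1f'%(f@X,f@Y,f[2]),ob['time_s'])
p=ob['position']; np.save('pg.npy',p)
for dz in (.01,.03,.07,.1):
    h=bot.move_straight(T+[0,0,dz],feed=.05,guard=12); ob=bot.get_obs(); f=ob['force']-f0; print(dz,h,'Fx %.1f Fy %.1f Fz %.1f'%(f@X,f@Y,f[2]),round(ob['width'],4),ob['time_s'])
    if h: break
E
```

```text
False
[0.0006 0.0001 0.0008]
w 0.013534872157241303 Fx -2.2 Fy 1.6 Fz 0.2
w 0.013417843025437911 Fx -2.5 Fy 0.7 Fz 1.8 30.1833
0.01 False Fx -0.5 Fy 0.7 Fz -2.0 0.0133 30.5333
0.03 False Fx -1.6 Fy 0.6 Fz -2.3 0.0131 31.0833
0.07 False Fx -0.8 Fy 0.5 Fz -2.0 0.0133 32.0333
0.1 False Fx -1.4 Fy -0.2 Fz -2.0 0.0134 32.7833
```

```bash
python3 - <<'E'
from geo import *
p=np.load('pg.npy'); o=ori(dn,X)
q=bot.get_obs()['position']; D=np.array([.4995,-.3675,0])
bot.move_straight([D[0],D[1],q[2]],feed=.15); bot.pause(.2)
f0=bot.get_obs()['force']
c=viewer.camera('scene'); s=viewer.camera('side')
cv2.imwrite('pics/lift.png',np.hstack([cv2.resize(c['img'][120:270,140:380],(400,250)),cv2.resize(s['img'][150:350,220:460],(300,250))]))
for cc in (c,s):
    P=cloud(cc).reshape(-1,3); m=(np.linalg.norm(P[:,:2]-D[:2],axis=1)<.035)&(P[:,2]>.05)&(P[:,2]<.2); t=P[m]; print(m.sum(),np.percentile(t[:,2],[1,99]).round(3))
zt=p[2]-.040
print(bot.move_straight([D[0],D[1],zt+.012],feed=.1,guard=6),bot.move_straight([D[0],D[1],zt-.004],feed=.015,guard=3))
ob=bot.get_obs(); print((ob['position'][2]-zt).round(4),(ob['force']-f0).round(1),ob['time_s'])
E
```

```text
213 [0.146 0.199]
158 [0.144 0.199]
False True
-0.0 [-1.1  1.3  8.9] 37.6667
```

View pics/lift.png

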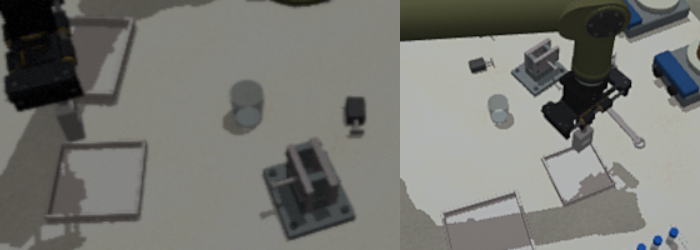

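The post is in hand over the small tray with its underside at 0.145, and it touched the floor at the predicted height. Now release.

```bash
python3 - <<'E'
from geo import *
p=bot.get_obs()['position']; bot.move_straight(p-[0,0,.0003],feed=.02); bot.pause(.3)
print(bot.get_obs()['force'].round(1))
bot.open_jaws(); bot.pause(.2)
p=bot.get_obs()['position']; bot.move_straight(p+[0,0,.15],feed=.15)
bot.move_to([.42,-.05,.36],ori(dn,X)); bot.pause(.3)
c=viewer.camera('scene'); s=viewer.camera('side'); 
cv2.imwrite('pics/fin.png',np.vstack([c['img'][60:360],cv2.resize(s['img'][60:360],(640,300))]))
for cc in (c,s):
    P=cloud(cc).reshape(-1,3); m=(np.linalg.norm(P[:,:2]-[.4995,-.3675],axis=1)<.05)&(P[:,2]>.03); t=P[m]
    lo=t[(t[:,2]>.085)&(t[:,2]<.1)][:,:2].mean(0); hi=t[(t[:,2]>.125)&(t[:,2]<.14)][:,:2].mean(0); print('top',t[:,2].max().round(4),'rod low/high',lo.round(4),hi.round(4))
    x=P@X-.5325; y=P@Y+.1492; k=(abs(x)<.02)&(P[:,2]>.064)&(P[:,2]<.087)&(y<-.055)&(y>-.12); print('head',np.sort(y[k])[:5].round(4))
print(bot.get_obs()['time_s'])
E
```

```text
[ 0.  -0.3  3.9]
top 0.148 rod low/high [ 0.5043 -0.3644] [ 0.5051 -0.3648]
head [-0.0847 -0.0847 -0.0846 -0.0845 -0.0843]
top 0.1492 rod low/high [ 0.4951 -0.3762] [ 0.4944 -0.3749]
head [-0.089  -0.0887 -0.0886 -0.0885 -0.0884]
42.6333
```

View pics/fin.png

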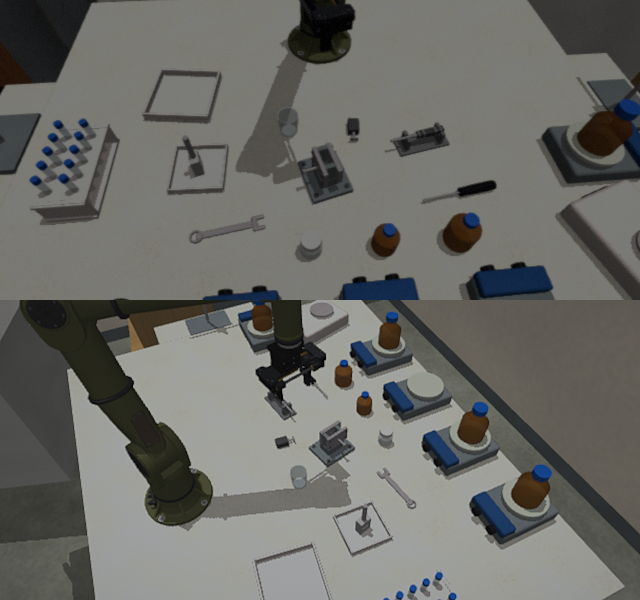

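The final views show the post upright in the small tray at scene (190,160), the punch in its rest at (420,138), and the other objects in place. I'm handing the job in.

```bash
python3 -c "
from plant import bot
bot.sign_off()"
```

```text
the job is handed in; nothing more can be done
```

The cross pin is pressed clear, the punch is back in its rest, and the freed post stands upright in the smaller white tray. I handed the job in at about 43 s of the 72 s allowed.

- **Pin:** the punch went into the hole on the first try, since the camera had already placed it. The pin moved under a steady 10–11 N, well below the 35 N ramming limit. Punch travel puts it 34–37 mm out.
- **Punch:** its ends were within 0.3 mm of where they first lay along the rest.
- **Post:** it touched the tray floor at the predicted height. Its top now reads 148–149 mm in the depth maps (145 mm expected), and the lower and upper rod positions agree within about 1.5 mm, so it is upright.
- **Bystanders:** they look unmoved in the final pictures; I did not measure them.

**Checks that disagreed:**
- The scene and side cameras differed by a few mm. They put the pin head about 4 mm apart, at 32 mm (scene) and 35–36 mm (side). Both are above the 31 mm needed, the scene value only just.
- One 4 N guard stop just before the pin was a false trip, with no lasting force behind it.

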